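Slide the battery pack home under the charging dock's leaf spring

ROBOT

A 6-joint arm with a two-finger parallel gripper is mounted at the origin on the work surface. World frame = base frame: x ahead of the robot, y to its left, z up, the work surface at z = 0. Lengths are in m, angles in rad, forces in N, time in s.
With the tool pointing down it reaches from about 0.275 to 0.85 m from the base axis. Payload 19 kg.
Tool frame: the origin (TCP) lies midway between the tips of the shut fingers; the grasp point (between the pads) lies 19 mm behind it; z points along the fingers, y is the direction in which the jaws open and shut (so a half turn about z gives the same grasp; the last joint's range is limited). The gripper opens to 85 mm and grips with 20 to 120 N. Pads are 22 mm wide; open, the fingers measure 114 mm over their backs; the gripper's body (76 mm by 85 mm) begins 54 mm behind the grasp point. The pads swing forward as they close: fully open they stand 13 mm farther back than shut.
Start: joints at [1.103, 0.15, 1.437, -0, 1.554, -0.134], TCP at [0.188, 0.543, 0.231] pointing down, gripper open.
Joint ranges: [-2.8, 2.8], [-0.68, 2.1], [0.12, 2.68], [-1.39, 4.53], [0.16, 2.79], [-2.81, 2.81]. Speed limits (rad/s): [1.89, 1.89, 2.22, 3.01, 3.01, 3.01].

INTERFACE

Orientations are given as a 3x3 rotation matrix whose columns are the frame's x, y, z axes.
In Python, from station import manip gives the robot as it stands. The module is installed in compiled form; this text tells all that it offers.
- The arm moves only by the shell command python3 -m creep 'ROWS' [FORCE]. ROWS is text: rows parted by semicolons, each of 7 numbers parted by spaces: the turn, a rotation vector about the tool's x, y, z in rad, then the shift along the tool's x, y, z in m, then the finger opening in m, from 0 to 0.0854. A call has 1 to 20 rows; each row shifts and turns the commanded pose from where the row before left it, along the tool's axes as they then stand; what a row does not reach is not made up. A row lasts 1/8 s, in which the tool goes at most 62.5 mm and 10.7 degrees, less where a joint would pass 70% of its speed; a pose out of reach is approached as far as the arm can. A call is refused whole if a number of a shift passes 0.0625 or a number of a turn 0.188, either way. A call with a gripper value outside its range is refused whole. The fingers move at their own pace and stop on an object; FORCE is the grip in N (left out, the last holds). Time passes only in rows, so rows that do not move let the fingers close. It gives the time, the measured TCP pose, the force and the opening at its end, in the units of the state.
- manip.get_obs(): the state, without advancing time (a new reading comes with each control period).
- manip.camera(name): name is "scene" or "top"; returns the picture (480x640x3 uint8, red, green, blue); there is no depth.
- manip.calibration(name): a dict with "K" (3x3 intrinsics, pixels), "origin" and "orientation" of the camera in the world. Camera axes: x right, y down, z forward; pixel columns grow to the right and rows downward; lengths in m; the calibration is good to about 2 mm. A picture is of the moment at which its call begins. calibration takes no time and is no camera call.
- manip.sign_off(): hands the job in, once; it reports no verdict.
The state is a dict: "clock": time; "joints": joint angles; "joint_velocities": joint speeds; "joint_efforts": joint torques, N m; "ee_pos": TCP position; "ee_rot": TCP orientation; "force": force on the tool from outside, world axes, zero at the start; "moment": the same for the moment, N m; "opening": finger opening in m.
Only numpy, scipy, OpenCV 4.12 (cv2) and the standard library are available. Lean on these libraries where they do the work, as an engineer would, in place of code of your own. Each camera call takes 0.05 s, during which the arm holds its last target.

TASK

Three bench docks each hold a white battery pack; in one of them the pack has only been dropped in and lies back at the tail end of the bay, short of the leaf spring. With closed fingertips press down hard on that pack's orange rubber patch and, keeping it pressed, slide it along the bay under the leaf spring until it is fully home against the terminal wall, then take the fingers away. Do not lift the pack out of its bay, and leave the two packs that are already home and everything else on the bench where they are.

Things in the scene. Friction and masses are not known exactly. Their poses are not given: they have to be found in the camera images.
- patch (a point): Centre of the top face of the orange ribbed rubber patch (36 mm along x 34 mm across, friction about 1) on the pack to be moved, 0.8 mm proud of the pack's top. x points along the pack to its nose, z up. The point is 22 mm ahead of the tail face and 62 mm behind the nose face. All else on packs, docks and leaves is slick (friction about 0.2)
- nose (a point): Centre of the flat black nose face of the same pack, 12 mm above its underside; x points out of the face, z up. The pack is a white block 84 mm long, 44 mm wide and 24 mm high, of 0.11 to 0.22 kg, with brass contacts in the nose
- dock: Dock of the pack to be moved: black, 172 x 64 mm, screwed down. Origin on the bench under the bay; +x is the way the pack slides home (away from the robot, yaw within 0.5 rad), z up. Bay 46 mm wide, 124 mm long, its floor at z = 12 mm. Side and tail walls end at z = 35 mm, 1 mm below the pack's top (36 mm), so only its top can be reached. At the start 1 to 4 mm are free behind the pack
- home (a point): Point fixed in the dock where patch lies when the pack is home: dock x = -14 mm, z = 36.8 mm; axes as the dock. At the start the patch is 35 to 39 mm short of it, towards -x
- terminal (a point): Centre of the terminal wall's face (dock x = +48 mm, z = 24 mm), which the nose face meets when home; axes as the dock. The tower behind it is at most 51 mm high above the bench
- leaf (a joint): That dock's steel leaf spring, 18 mm wide, clamped on the terminal tower and reaching 34 mm back over the bay. Angle in rad: 0 at rest, grows as its free end is lifted, about 0.075 with the pack beneath. It presses on the pack with about 8 N at first, 12 N when the pack is under it
- leaf_bend (a point): Lowest point of that leaf, under its bend: at rest at dock x = +24 mm, z = 33 mm, 3 mm below the pack's top. From there a lip rises at 30 degrees towards the tail to dock x = +14.5 mm, z = 38 mm; the pack's nose edge meets it after about 5 to 10 mm of sliding and wedges it up. The patch then needs 13 N or more of downward push; about 20 N is good
- pack_b: Another such pack, already home in its own dock; origin at the centre of its underside. Leave alone
- pack_c: Another such pack, already home in its own dock; origin at the centre of its underside. Leave alone
- screwdriver: Screwdriver 170 mm long lying on the bench near the robot. Leave alone
- diffuser: White plastic lamp dome, 120 mm across, 52 mm high, upside down on its rim; origin under its centre. Leave alone
- led_board: Green curved LED board, about 190 mm long and 26 mm wide, lying flat. Leave alone
- cleaner: White bottle with yellow label and red cap, 42 mm across, 110 mm high, beyond the docks; origin under its centre. Leave alone
- screw_jar: Amber jar with steel cap, 52 mm across, 60 mm high, beyond the docks; origin under its centre. Leave alone
- meter: Yellow hand meter 170 x 85 mm, 42 mm high, lying flat; origin under its centre. Leave alone

How it is judged:
By the outcome, as a careful person would: the job done as asked, in the order asked, and still so for the second after the job is handed in, with the robot touching nothing.
It also fails if it takes over 38 s, if anything falls off the work surface, if the arm or the gripper's body presses on something with over 40 N, if the wrist force passes 120 N, or if a joint passes its speed limit or range.

## Working session

There is one attempt and no reset: what is moved stays moved. The work goes in short steps, Python scripts to look and compute and a shell command to move; the robot and the scene stay as the last step left them, time stands still between calls to the robot, and variables do not carry over. Pictures are saved under pics/ and viewed, and the job is handed in when it is done.

```bash
mkdir -p pics
python3 - <<'E'
from station import manip
import cv2
for n in("scene","top"):
    im=manip.camera(n); cv2.imwrite(f"pics/{n}0.png",im[:,:,::-1])
    c=manip.calibration(n); print(n,c)
print(manip.get_obs())
E
```

```text
scene {'K': array([[599.62244936,   0.        , 321.08013768],
       [  0.        , 599.62244936, 242.62528159],
       [  0.        ,   0.        ,   1.        ]]), 'origin': array([1.68419676, 0.62793416, 1.20768419]), 'orientation': array([[-0.48334869,  0.59317811, -0.64382744],
       [ 0.87527909,  0.31389428, -0.36790881],
       [-0.01614171, -0.74135694, -0.67091679]])}
top {'K': array([[452.95692538,   0.        , 327.58809315],
       [  0.        , 452.95692538, 238.73433088],
       [  0.        ,   0.        ,   1.        ]]), 'origin': array([0.44345334, 0.00448066, 1.14530534]), 'orientation': array([[ 0.01022429, -0.99281663,  0.11920823],
       [-0.99987257, -0.01161224, -0.01095423],
       [ 0.01225981, -0.11908104, -0.99280884]])}
{'clock': 0.1, 'joints': array([ 1.10301565e+00,  1.50908676e-01,  1.43795353e+00, -2.88108348e-05,
        1.55379890e+00, -1.34008896e-01]), 'joint_velocities': array([-0.00104175, -0.00232052, -0.00236608,  0.00048077,  0.00152651,
       -0.0004575 ]), 'joint_efforts': array([ 5.36364183e-03, -7.14383483e+01, -5.71800721e+01, -8.42454324e-05,
        7.34375906e-03, -9.10589551e-05]), 'ee_pos': array([0.18830595, 0.54305532, 0.23075808]), 'ee_rot': array([[-9.44813536e-01,  3.27608263e-01, -4.56060543e-04],
       [ 3.27608561e-01,  9.44813048e-01, -9.66659781e-04],
       [ 1.14206220e-04, -1.06272258e-03, -9.99999429e-01]]), 'force': array([ 0.25064252, -0.68481286,  0.16622413]), 'moment': array([ 0.00312717, -0.00057827, -0.03358111]), 'opening': 0.08572327978238334}
```

View pics/scene0.png

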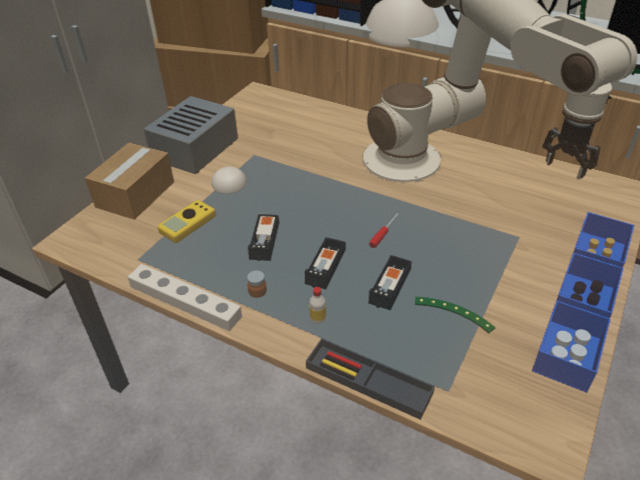

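View pics/top0.png

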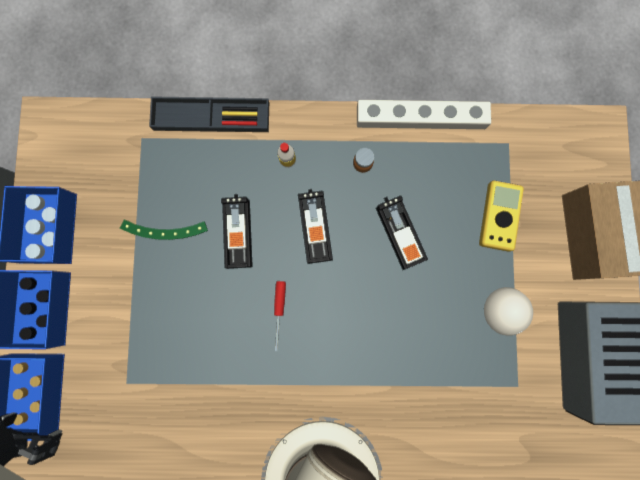

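The two pictures agree. The right-hand dock in the top view (~(402,232), leftmost in the scene view at ~(264,237)) has its patch at the tail end, top pixel ~(411,253). The other two packs are home. Next I'll zoom in on it and measure.

```bash
cat > h.py <<'E'
import numpy as np,cv2
from station import manip
def ray(n,u,v):
    c=manip.calibration(n);d=c["orientation"]@np.linalg.inv(c["K"])@np.array([u,v,1.]);return c["origin"],d
def onz(n,u,v,z):
    o,d=ray(n,u,v);return o+d*(z-o[2])/d[2]
def proj(n,p):
    c=manip.calibration(n);q=c["K"]@(c["orientation"].T@(np.asarray(p)-c["origin"]));return q[:2]/q[2]
def tri(u,v):
    A=[];b=[]
    for n,p in(("top",u),("scene",v)):
        o,d=ray(n,*p);d=d/np.linalg.norm(d);P=np.eye(3)-np.outer(d,d);A.append(P);b.append(P@o)
    return np.linalg.lstsq(np.vstack(A),np.hstack(b),rcond=None)[0]
def orange(n,near):
    im=cv2.imread(f"pics/{n}0.png");h=cv2.cvtColor(im,cv2.COLOR_BGR2HSV)
    m=cv2.inRange(h,(3,120,100),(18,255,255));k,l,s,ce=cv2.connectedComponentsWithStats(m)
    i=min((i for i in range(1,k) if s[i,4]>25),key=lambda i:np.hypot(*(ce[i]-near)))
    return ce[i],s[i],cv2.minAreaRect(np.argwhere(l==i)[:,::-1].astype(np.float32))
E
python3 - <<'E'
from h import *
for n,ps in(("top",[(411,253),(316,231),(236,240)]),("scene",[(266,220),(324,255),(390,280)])):
    for p in ps:
        c,s,r=orange(n,p);print(n,c,s[4],r,onz(n,*c,.0368))
t=orange("top",(411,253))[0];s=orange("scene",(266,220))[0];print("tri",tri(t,s))
a=cv2.imread("pics/top0.png")[185:280,365:440];b=cv2.imread("pics/scene0.png")[205:270,240:290]
cv2.imwrite("pics/za.png",cv2.resize(a,None,fx=6,fy=6,interpolation=cv2.INTER_CUBIC))
cv2.imwrite("pics/zb.png",cv2.resize(b,None,fx=8,fy=8,interpolation=cv2.INTER_CUBIC))
E
```

```text
top [411.11494253 252.        ] 174 ((411.10009765625, 252.20001220703125), (13.86362075805664, 12.521980285644531), 63.43495178222656) [ 0.54606691 -0.21372686  0.0368    ]
top [315.79166667 233.25595238] 168 ((315.82000732421875, 233.239990234375), (13.152186393737793, 12.586502075195312), 81.8698959350586) [0.58982856 0.02150028 0.0368    ]
top [235.95953757 239.08092486] 173 ((236.0, 239.0), (14.0, 12.0), 90.0) [0.57306029 0.21752296 0.0368    ]
scene [266.2739726  220.21917808] 73 ((266.0, 220.5), (7.0, 10.0), 90.0) [ 0.5496667  -0.21070061  0.0368    ]
scene [327.20454545 253.67045455] 88 ((327.0882568359375, 253.64706420898438), (11.156638145446777, 8.48874568939209), 14.03624439239502) [0.5935101  0.02399338 0.0368    ]
scene [392.7254902  272.73529412] 102 ((392.5943603515625, 272.6698303222656), (11.950366973876953, 8.928435325622559), 15.945395469665527) [0.57643352 0.21970893 0.0368    ]
tri [ 0.54616407 -0.21395319  0.03305707]
```

View pics/za.png

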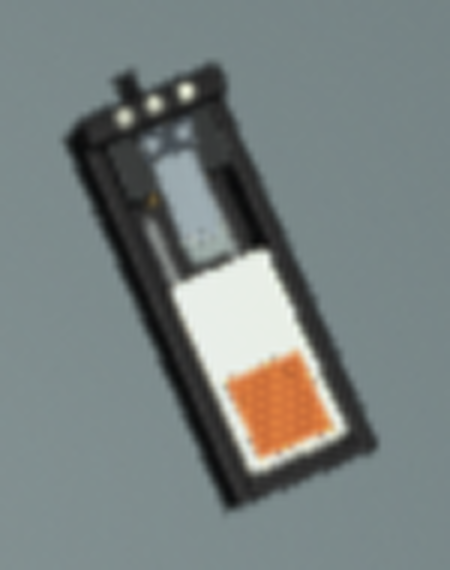

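View pics/zb.png

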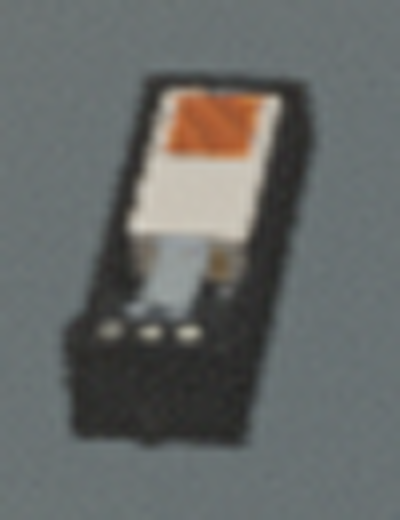

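Run:
```python
from h import *
f=lambda x,y:onz("top",(x+.5)/6-.5+365,(y+.5)/6-.5+185,Z)[:2]
Z=.036
tl,nl,tr,nr=f(255,472),f(172,285),f(350,430),f(268,250)
for a,b in((tl,nl),(tr,nr),(tr,tl),(nr,nl),((tl+tr)/2,(nl+nr)/2)):
    d=b-a;print(np.hypot(*d),np.arctan2(d[1],d[0]))
print("corners",tl,nl,tr,nr)
Z=.035;d=f(80,140)-f(235,507);print("dock left edge",np.arctan2(d[1],d[0]))
d=f(222,75)-f(375,445);print("dock right edge",np.hypot(*d),np.arctan2(d[1],d[0]))
# white+orange mask fit
im=cv2.imread("pics/top0.png");sub=im.copy();hh=cv2.cvtColor(im,cv2.COLOR_BGR2HSV)
m=((im.min(2)>170)|((hh[...,0]<20)&(hh[...,1]>120)&(hh[...,2]>100))).astype(np.uint8)
k,l,s,c=cv2.connectedComponentsWithStats(m);i=l[250,411];print(s[i])
P=np.argwhere(l==i)[:,::-1];W=np.array([onz("top",*p,.036)[:2] for p in P]);
r=cv2.minAreaRect((W*1e3).astype(np.float32));print(r,W.mean(0))
w,v=np.linalg.eigh(np.cov(W.T));d=v[:,1]*np.sign(v[0,1]);print("yaw pca",np.arctan2(d[1],d[0]),np.sqrt(w*12))
print("patch from pca", W.mean(0)-d*.020)
```

```text
0.08382374910477249 0.4110278336856569
0.08119202581391975 0.4168951747829278
0.04304469740115917 1.9939974998082275
0.042617352113364225 1.9323138580897439
0.08250753250102158 0.413914717002843
corners [ 0.51829072 -0.20363263] [ 0.59513284 -0.17014071] [ 0.53596837 -0.24287988] [ 0.61020635 -0.21000332]
dock left edge 0.3938740368508139
dock right edge 0.1657092154111615 0.3801718753963181
[394 227  28  36 535]
((564.8182373046875, -205.07870483398438), (82.31104278564453, 42.35588073730469), 23.357894897460938) [ 0.56600751 -0.20463097]
yaw pca 0.40791776847938505 [0.04191145 0.08186722]
patch from pca [ 0.54764853 -0.21256494]
```

The patch is at about (0.547, -0.213) and the pack yaw is about 0.405. The fitted size is 82x42 mm, against 84x44 mm given. I'll turn the tool so its x lies along the bay (pointing to the tail) and close the fingers.

```bash
python3 -m creep '0 0 -0.185 0 0 0 0; 0 0 -0.185 0 0 0 0; 0 0 -0.185 0 0 0 0; 0 0 -0.185 0 0 0 0; 0 0 0 0 0 0 0' 60
cat > g.py <<'E'
from h import *
import sys
def rep(t,yaw=.405):
    o=manip.get_obs();R=o["ee_rot"];print(o["clock"],o["ee_pos"].round(4),"F",o["force"].round(1),"op",o["opening"].round(4))
    T=np.column_stack([[-np.cos(yaw),-np.sin(yaw),0],[-np.sin(yaw),np.cos(yaw),0],[0,0,-1.]])
    print("turn left",cv2.Rodrigues(R.T@T)[0].ravel().round(4),"shift",(R.T@(np.array(t)-o["ee_pos"])).round(4),"joints",o["joints"].round(3))
rep([float(x) for x in sys.argv[1:4]])
E
python3 g.py .547 -.213 .23
```

```text
clock: 0.72
ee_pos: [0.1883, 0.5431, 0.231]
ee_rot: [[-0.919, -0.394, -0.0], [-0.394, 0.919, -0.001], [0.001, -0.0, -1.0]]
force: [0.7, 0.3, 0.1]
opening: 0.0Traceback (most recent call last):
  File "g.py", line 7, in <module>
    rep([float(x) for x in sys.argv[1:4]])
    ~~~^^^^^^^^^^^^^^^^^^^^^^^^^^^^^^^^^^^
  File "g.py", line 4, in rep
    o=manip.get_obs();R=o["ee_rot"];print(o["clock"],o["ee_pos"].round(4),"F",o["force"].round(1),"op",o["opening"].round(4))
                                                                                                       ^^^^^^^^^^^^^^^^^^
AttributeError: 'float' object has no attribute 'round'
```

```bash
sed -i 's/o\["opening"\].round(4)/round(o["opening"],4)/' g.py
python3 -m creep '0 0 0 -0.002 -0.026 0 0; 0 0 0 -0.002 -0.05 0 0; 0 0 0 -0.002 -0.05 0 0; 0 0 0 -0.002 -0.05 0 0; 0 0 0 -0.002 -0.05 0 0; 0 0 0 -0.002 -0.05 0 0; 0 0 0 -0.002 -0.05 0 0; 0 0 0 -0.002 -0.05 0 0; 0 0 0 -0.002 -0.05 0 0; 0 0 0 -0.002 -0.05 0 0; 0 0 0 -0.002 -0.05 0 0; 0 0 0 -0.002 -0.05 0 0; 0 0 0 -0.002 -0.05 0 0; 0 0 0 -0.002 -0.05 0 0; 0 0 0 -0.002 -0.05 0 0; 0 0 0 -0.002 -0.05 0 0; 0 0 0 0 -0.05 0 0; 0 0 0 0 -0.01 0 0;0 0 0 0 0 0 0'
python3 g.py .547 -.213 .0368
```

```text
clock: 3.1
ee_pos: [0.548, -0.2122, 0.2309]
ee_rot: [[-0.92, -0.392, -0.001], [-0.392, 0.92, 0.0], [0.001, 0.001, -1.0]]
force: [0.2, 0.4, -0.7]
opening: -0.0002
3.1 [ 0.548  -0.2122  0.2309] F [ 0.2  0.4 -0.7] op -0.0002
turn left [ 0.0008 -0.0005 -0.0026] shift [ 0.0011 -0.0005  0.1941] joints [-0.501  0.178  1.407  0.     1.558 -2.474]
```

```bash
python3 -m creep '0 0 0 0 0 0.02 0; 0 0 0 0.001 0 0.04 0; 0 0 0 0 0 0.04 0; 0 0 0 0 0 0.04 0; 0 0 0 0 0 0.025 0; 0 0 0 0 0 0.012 0; 0 0 0 0 0 0 0'
python3 g.py .547 -.213 .0368
python3 - <<'E'
from h import *
for n,r in(("top",(185,300,350,460)),("scene",(180,270,220,320))):
    im=manip.camera(n)[r[0]:r[1],r[2]:r[3],::-1];cv2.imwrite(f"pics/{n}1.png",cv2.resize(im,None,fx=5,fy=5,interpolation=cv2.INTER_CUBIC))
E
```

```text
clock: 3.98
ee_pos: [0.5471, -0.2118, 0.0545]
ee_rot: [[-0.919, -0.395, -0.0], [-0.395, 0.919, 0.0], [0.0, 0.0, -1.0]]
force: [0.2, 0.6, 0.1]
opening: 0.0001
3.975 [ 0.5471 -0.2118  0.0545] F [0.2 0.6 0.1] op 0.0001
turn left [ 0.0002 -0.0002  0.0011] shift [ 0.0006 -0.0011  0.0177] joints [-0.501  0.294  1.634 -0.     1.214 -2.477]
```

View pics/scene1.png

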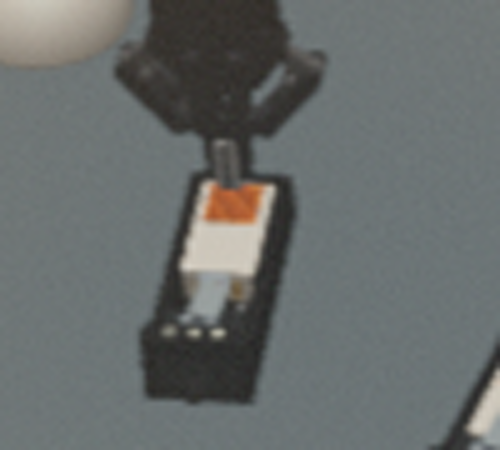

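View pics/top1.png

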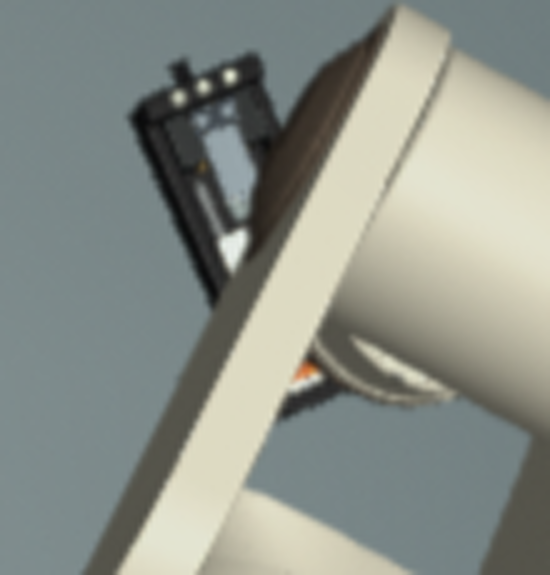

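The scene view shows the closed tips over the patch (crop ~(227,185), patch ~(233,203)), 18 mm above it. The top view is blocked by the arm. I'll lower to near contact, then feel in small steps.

```bash
python3 -m creep '0 0 0 0.0005 -0.001 0.008 0; 0 0 0 0 0 0.006 0; 0 0 0 0 0 0.002 0; 0 0 0 0 0 0 0'
python3 -m creep '0 0 0 0 0 0.001 0; 0 0 0 0 0 0 0'
python3 -m creep '0 0 0 0 0 0.001 0; 0 0 0 0 0 0 0'
```

```text
clock: 4.58
ee_pos: [0.5471, -0.2136, 0.0382]
ee_rot: [[-0.919, -0.395, -0.0], [-0.395, 0.919, 0.0], [0.0, 0.0, -1.0]]
force: [-0.5, 0.0, 0.4]
opening: 0.0002
clock: 4.82
ee_pos: [0.5472, -0.2136, 0.0374]
ee_rot: [[-0.919, -0.395, 0.0], [-0.395, 0.919, -0.0], [-0.0, -0.0, -1.0]]
force: [0.5, -0.1, -0.4]
opening: 0.0001
clock: 5.08
ee_pos: [0.5474, -0.2138, 0.0369]
ee_rot: [[-0.919, -0.395, 0.001], [-0.395, 0.919, -0.001], [-0.0, -0.001, -1.0]]
force: [-0.7, 0.1, 5.1]
opening: 0.0004
```

```bash
python3 -m creep '0 0 0 0 0 0.001 0; 0 0 0 0 0 0 0'
python3 -m creep '0 0 0 0 0 0.001 0; 0 0 0 0 0 0 0'
```

```text
clock: 5.32
ee_pos: [0.5477, -0.214, 0.0368]
ee_rot: [[-0.919, -0.395, 0.002], [-0.395, 0.919, -0.001], [-0.001, -0.002, -1.0]]
force: [-2.8, 1.1, 16.0]
opening: -0.0002
clock: 5.58
ee_pos: [0.5481, -0.2142, 0.0367]
ee_rot: [[-0.919, -0.395, 0.003], [-0.395, 0.919, -0.002], [-0.002, -0.003, -1.0]]
force: [-6.4, 2.8, 27.9]
opening: -0.0001
```

Pressing with 28 N on the patch at z = 36.7 mm, as expected. Now I'll slide along the bay (tool -x).

```bash
python3 -m creep '0 0 0 -0.001 0 0 0; 0 0 0 -0.002 0 0 0; 0 0 0 -0.002 0 0 0; 0 0 0 -0.002 0 0 0; 0 0 0 0 0 0 0'; python3 g.py .5466 -.213 .0368; python3 -m creep '0 0 0 -0.001 0 0 0; 0 0 0 -0.002 0 0 0; 0 0 0 -0.002 0 0 0; 0 0 0 0 0 0 0'; python3 g.py .5466 -.213 .0368
```

```text
clock: 6.2
ee_pos: [0.5545, -0.2116, 0.0367]
ee_rot: [[-0.919, -0.395, 0.003], [-0.395, 0.919, -0.002], [-0.002, -0.003, -1.0]]
force: [-6.0, 0.9, 27.9]
opening: -0.0002
6.2 [ 0.5545 -0.2116  0.0367] F [-6.   0.9 27.9] op -0.0002
turn left [-0.0029  0.0016  0.0013] shift [ 0.0078  0.0018 -0.0001] joints [-4.940e-01  3.240e-01  1.635e+00 -1.000e-03  1.180e+00 -2.471e+00]
clock: 6.7
ee_pos: [0.5581, -0.21, 0.0367]
ee_rot: [[-0.919, -0.395, 0.0], [-0.395, 0.919, -0.002], [0.001, -0.002, -1.0]]
force: [-16.5, -2.6, 32.8]
opening: -0.0
6.7 [ 0.5581 -0.21    0.0367] F [-16.5  -2.6  32.8] op -0.0
turn left [-0.0025 -0.0005  0.0012] shift [ 0.0117  0.0018 -0.0001] joints [-4.880e-01  3.300e-01  1.627e+00 -2.000e-03  1.183e+00 -2.464e+00]
```

The nose has met the leaf lip: horizontal force is 16 N and vertical 33 N, so grip is still fine. Continuing.

```bash
python3 -m creep '0 0 0 -0.002 0 0 0; 0 0 0 -0.002 0 0 0; 0 0 0 0 0 0 0'; python3 -m creep '0 0 0 -0.002 0 0 0; 0 0 0 -0.002 0 0 0; 0 0 0 0 0 0 0'; python3 g.py .5466 -.213 .0368
```

```text
clock: 7.08
ee_pos: [0.5621, -0.2083, 0.0367]
ee_rot: [[-0.919, -0.395, 0.001], [-0.395, 0.919, -0.002], [-0.0, -0.003, -1.0]]
force: [-12.2, -0.8, 30.6]
opening: -0.0001
clock: 7.45
ee_pos: [0.566, -0.2066, 0.0367]
ee_rot: [[-0.919, -0.395, 0.002], [-0.395, 0.919, -0.002], [-0.001, -0.003, -1.0]]
force: [-11.8, -1.4, 29.1]
opening: -0.0
7.45 [ 0.566  -0.2066  0.0367] F [-11.8  -1.4  29.1] op -0.0
turn left [-0.0027  0.0007  0.0012] shift [ 0.0203  0.0018 -0.0001] joints [-4.770e-01  3.410e-01  1.612e+00 -1.000e-03  1.187e+00 -2.454e+00]
```

```bash
python3 -c "
from h import *
im=manip.camera('scene')[180:270,220:320,::-1];cv2.imwrite('pics/scene2.png',cv2.resize(im,None,fx=5,fy=5,interpolation=cv2.INTER_CUBIC))"
```

```text
(no output)
```

View pics/scene2.png

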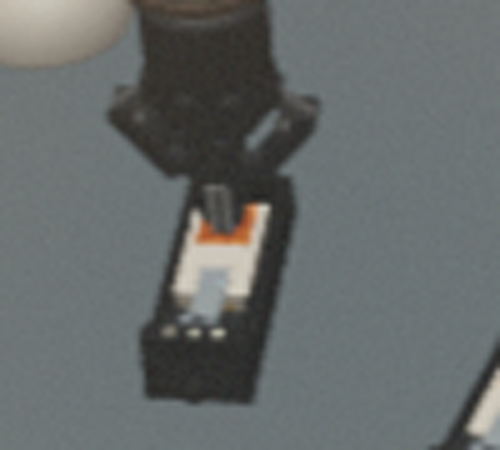

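The pack has moved with the fingers (patch now at crop ~(225,225)) and the leaf lies on top of its nose. About 17 mm to go.

```bash
python3 -m creep '0 0 0 -0.002 0 0 0; 0 0 0 -0.002 0 0 0;0 0 0 -0.002 0 0 0; 0 0 0 -0.002 0 0 0;0 0 0 -0.002 0 0 0; 0 0 0 -0.002 0 0 0; 0 0 0 0 0 0 0'; python3 g.py .5466 -.213 .0368; python3 -m creep '0 0 0 -0.001 0 0 0; 0 0 0 -0.001 0 0 0; 0 0 0 0 0 0 0'; python3 g.py .5466 -.213 .0368
```

```text
clock: 8.38
ee_pos: [0.577, -0.2019, 0.0367]
ee_rot: [[-0.919, -0.395, 0.002], [-0.395, 0.919, -0.002], [-0.001, -0.003, -1.0]]
force: [-11.3, -0.2, 28.5]
opening: 0.0003
8.375 [ 0.577  -0.2019  0.0367] F [-11.3  -0.2  28.5] op 0.0003
turn left [-0.0026  0.0008  0.0011] shift [ 0.0323  0.0018 -0.0001] joints [-4.620e-01  3.570e-01  1.589e+00 -1.000e-03  1.193e+00 -2.438e+00]
clock: 8.75
ee_pos: [0.5787, -0.2011, 0.0367]
ee_rot: [[-0.919, -0.395, 0.001], [-0.395, 0.919, -0.002], [-0.0, -0.003, -1.0]]
force: [-12.3, -0.9, 29.5]
opening: -0.0003
8.75 [ 0.5787 -0.2011  0.0367] F [-12.3  -0.9  29.5] op -0.0003
turn left [-0.0026  0.0005  0.0012] shift [ 0.0342  0.0018 -0.0001] joints [-4.590e-01  3.600e-01  1.586e+00 -1.000e-03  1.194e+00 -2.436e+00]
```

```bash
for i in 1; do python3 -m creep '0 0 0 -0.001 0 0 0; 0 0 0 0 0 0 0'; python3 -m creep '0 0 0 -0.001 0 0 0; 0 0 0 0 0 0 0';  python3 -m creep '0 0 0 -0.001 0 0 0; 0 0 0 0 0 0 0'; done; python3 g.py .5466 -.213 .0368
```

```text
clock: 9.0
ee_pos: [0.5796, -0.2007, 0.0367]
ee_rot: [[-0.919, -0.395, 0.001], [-0.395, 0.919, -0.002], [-0.0, -0.003, -1.0]]
force: [-11.7, -0.9, 28.8]
opening: 0.0001
clock: 9.25
ee_pos: [0.5805, -0.2003, 0.0367]
ee_rot: [[-0.919, -0.395, 0.001], [-0.395, 0.919, -0.002], [-0.0, -0.003, -1.0]]
force: [-11.9, -0.9, 29.9]
opening: 0.0003
clock: 9.5
ee_pos: [0.5814, -0.1999, 0.0367]
ee_rot: [[-0.919, -0.395, 0.001], [-0.395, 0.919, -0.002], [-0.0, -0.003, -1.0]]
force: [-12.6, -0.5, 28.7]
opening: 0.0001
9.5 [ 0.5814 -0.1999  0.0367] F [-12.6  -0.5  28.7] op 0.0001
turn left [-0.0026  0.0005  0.0012] shift [ 0.0372  0.0017 -0.0001] joints [-4.560e-01  3.640e-01  1.580e+00 -1.000e-03  1.195e+00 -2.432e+00]
```

```bash
python3 -m creep '0 0 0 -0.001 0 0 0; 0 0 0 0 0 0 0'; python3 -m creep '0 0 0 -0.001 0 0 0; 0 0 0 0 0 0 0';  python3 g.py .5466 -.213 .0368
```

```text
clock: 9.75
ee_pos: [0.5822, -0.1996, 0.0367]
ee_rot: [[-0.919, -0.395, 0.001], [-0.395, 0.919, -0.002], [-0.0, -0.002, -1.0]]
force: [-14.5, -1.6, 30.4]
opening: 0.0001
clock: 10.0
ee_pos: [0.5823, -0.1995, 0.0367]
ee_rot: [[-0.919, -0.395, -0.001], [-0.395, 0.919, -0.003], [0.002, -0.002, -1.0]]
force: [-22.4, -4.6, 33.6]
opening: -0.0001
10.0 [ 0.5823 -0.1995  0.0367] F [-22.4  -4.6  33.6] op -0.0001
turn left [-0.0021 -0.0017  0.0011] shift [ 0.0381  0.0017 -0.0001] joints [-0.454  0.366  1.577 -0.003  1.198 -2.43 ]
```

The pack stopped dead: 0.1 mm of motion for the last 1 mm commanded, with horizontal force rising from 12 to 22 N, after about 36.5 mm of travel. It's at the terminal wall. I'll lift off.

```bash
python3 -m creep '0 0 0 0 0 -0.002 0; 0 0 0 0 0 -0.003 0; 0 0 0 0 0 -0.01 0; 0 0 0 0 0 -0.03 0; 0 0 0 0 0 -0.05 0; 0 0 0 0 0 -0.05 0;0 0 0 0 0.03 -0.02 0;0 0 0 0 0.05 0 0;0 0 0 0 0.05 0 0;0 0 0 0 0.05 0 0;0 0 0 0 0.05 0 0;0 0 0 0 0.05 0 0;0 0 0 0 0.05 0 0;0 0 0 0 0.05 0 0;0 0 0 0 0.03 0 0;0 0 0 0 0 0 0'
python3 - <<'E'
from h import *
for n,r in(("top",(185,280,365,440)),("scene",(205,270,240,290))):
    im=manip.camera(n)[:,:,::-1];cv2.imwrite(f"pics/{n}0.png" if 0 else f"pics/{n}3.png",im)
    cv2.imwrite(f"pics/{n}3z.png",cv2.resize(im[r[0]:r[1],r[2]:r[3]],None,fx=6,fy=6,interpolation=cv2.INTER_CUBIC))
    old=cv2.imread(f"pics/{n}0.png")
    h=cv2.cvtColor(im,cv2.COLOR_BGR2HSV);m=cv2.inRange(h,(3,120,100),(18,255,255));k,l,s,ce=cv2.connectedComponentsWithStats(m)
    for i in range(1,k):
        if 50<s[i,4]<250: print(n,ce[i],s[i,4],onz(n,*ce[i],.0368))
E
```

```text
clock: 12.0
ee_pos: [0.4202, 0.18, 0.1999]
ee_rot: [[-0.917, -0.398, 0.001], [-0.398, 0.917, 0.0], [-0.001, 0.0, -1.0]]
force: [-0.2, -0.1, 1.3]
opening: -0.0002
top [315.79289941 233.29585799] 169 [0.58972928 0.02149592 0.0368    ]
top [405.22807018 237.85380117] 171 [ 0.58098828 -0.19956179  0.0368    ]
top [235.98275862 239.04022989] 174 [0.57316168 0.21746946 0.0368    ]
scene [263.9875 228.3875] 80 [ 0.58496609 -0.1960996   0.0368    ]
scene [327.27586207 253.5862069 ] 87 [0.59310637 0.0240058  0.0368    ]
scene [392.7254902  272.73529412] 102 [0.57643352 0.21970893 0.0368    ]
scene [255.73134328 287.56716418] 67 [ 0.80094478 -0.08257687  0.0368    ]
```

View pics/top3.png

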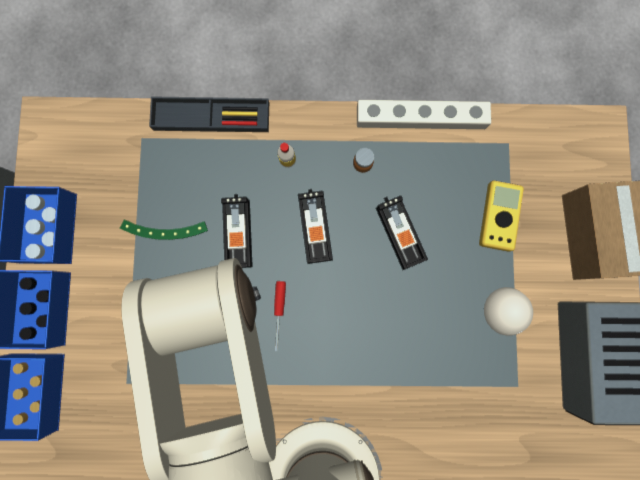

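View pics/top3z.png

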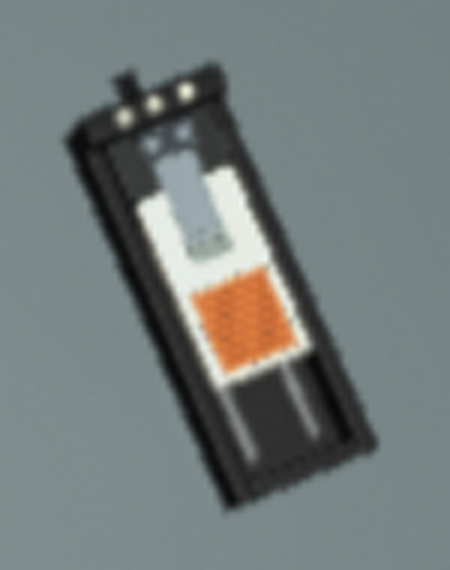

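View pics/scene3.png

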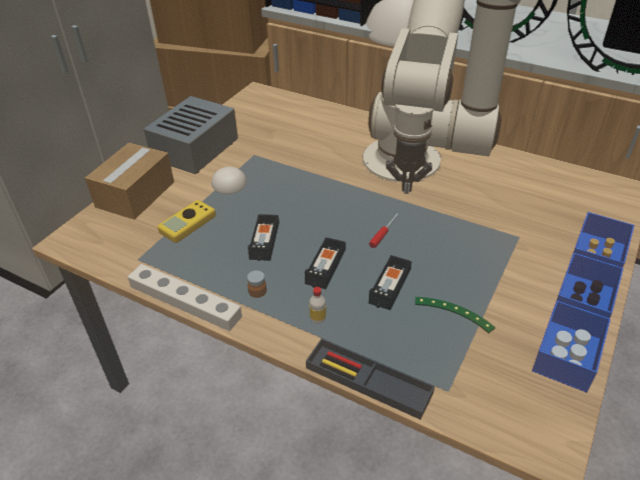

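The pack now sits forward under the leaf. Its patch went from (0.546,-0.214) to (0.581,-0.200), 37.6 mm, and the other patches are unmoved. As a final check I'll compare patch-to-stud distance with the packs that are already home.

Run:
```python
from h import *
im=cv2.imread("pics/top3.png");g=im.min(2)
for x0,x1,p in((380,408,(405.23,237.85)),(297,326,(315.79,233.30)),(222,250,(235.98,239.04))):
    y0,y1=186,206
    s=g[y0:y1,x0:x1].astype(float);h=cv2.cvtColor(im[y0:y1,x0:x1],cv2.COLOR_BGR2HSV)
    m=((s>130)).astype(np.uint8);k,l,st,c=cv2.connectedComponentsWithStats(m)
    cs=[]
    for i in range(1,k):
        if st[i,4]<30: w=s*(l==i);yy,xx=np.mgrid[y0:y1,x0:x1];cs.append(onz("top",(w*xx).sum()/w.sum(),(w*yy).sum()/w.sum(),.051)[:2])
    cs=np.array(cs);P=onz("top",*p,.0368)[:2];print(cs.round(4).tolist(),np.hypot(*(cs.mean(0)-P)))
```

```text
[[0.6741, -0.1739], [0.6685, -0.1611], [0.6625, -0.1486]] 0.09545028759382296
[[0.6867, 0.0231], [0.6821, 0.05], [0.6841, 0.0356], [0.6677, 0.0403], [0.6703, 0.0268], [0.6588, 0.0315]] 0.08621133960908567
[[0.6688, 0.2388], [0.6691, 0.2242], [0.6705, 0.2108], [0.6555, 0.2151]] 0.09292851019872077
```

Using only the three studs per dock, the distances are 95.5 mm for this pack and 95.7 and 96.6 mm for the two home packs. It's fully home, so I'll hand in.

```bash
python3 -c "
from station import manip
print(manip.get_obs()['force'],manip.sign_off())"
```

```text
the job is handed in; nothing more can be done
[-0.28959822  0.10020997 -0.41909699] None
```

The loose pack, in the right-hand dock of the top view, is home against its terminal wall. The job was handed in at about 12 s with the arm clear and reading no contact force.

- **What I did:** I pressed the closed fingertips on the orange patch with about 28–34 N. Keeping it pressed, I slid the pack under the leaf spring until it stopped: horizontal force rose from 12 to 22 N and motion ceased. Then I lifted straight off.
- **Travel:** The pictures show the patch moved 37.6 mm, within the 35–39 mm expected. The arm's own readings gave about 36.5 mm; that difference is within camera accuracy and arm flex.
- **Home position:** The patch is 95.5 mm from the terminal studs, against 95.7 and 96.6 mm on the two packs already home. My first run of this check counted extra bright spots on those two docks, so I recomputed with only the three studs each.
- **Everything else:** The other two patches are where they were to within 0.5 mm. The remaining objects look unmoved in the pictures, though I did not measure them. No check failed.

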